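# Raise the guard bar and pass the onyx vase through

### The arm

A 7-joint arm with a two-finger parallel gripper is mounted at the origin on the work surface. World frame = base frame: x ahead of the robot, y to its left, z up, the work surface at z = 0. Lengths are in m, angles in rad, forces in N, time in s.
With the tool pointing down it reaches from about 0.425 to 1.025 m from the base axis. Payload 3.6 kg.
Tool frame: the origin (TCP) lies between the finger pads; the fingertips stand 22 mm ahead of it and the grasp point (between the pads) lies 3 mm ahead of it; z points along the fingers, x is the direction in which the jaws open and shut, and the axes are right-handed (so a half turn about z gives the same grasp; the last joint's range is limited). The gripper opens to 85 mm and grips with 20 to 120 N. Pads are 22 mm wide; open, the fingers measure 114 mm over their backs; the gripper's body (76 mm by 85 mm) begins 54 mm behind the grasp point. The pads swing forward as they close: fully open they stand 13 mm farther back than shut.
Start: joints at [1.01, 0.591, 0.048, 1.609, -0.033, 0.943, -0.034], TCP at [0.327, -0.647, 0.253] pointing down, gripper open.
Joint ranges: [-2.69, 2.69], [-0.47, 2.24], [-1.27, 1.36], [0.19, 2.51], [-1.53, 4.68], [0.08, 2.07], [-3.09, 3.09]. Speed limits (rad/s): [2.57, 2.57, 3.14, 3.14, 3.14, 3.14, 3.14].

### API

Orientations are given as a rotation vector (axis times angle).
In Python, from workcell import r gives the robot as it stands.
- The arm moves only by the tool drive_tool, never from a script. Its argument "moves" is a list of rows, each a list of 7 numbers: the finger opening in mm, from 0 to 85.4, then the shift along the tool's x, y, z in mm, then the turn, a rotation vector about the tool's x, y, z in degrees. In form: [[grip, dx, dy, dz, wx, wy, wz], ...]. A call has 1 to 8 rows; each row shifts and turns the commanded pose from where the row before left it, along the tool's axes as they then stand; what a row does not reach is not made up. A row lasts 1/8 s, in which the tool goes at most 62.5 mm and 10.7 degrees, less where a joint would pass 70% of its speed; a pose out of reach is approached as far as the arm can. A call with a gripper value outside its range is refused whole. The fingers move at their own pace and stop on an object; the grip force is fixed at half the most. Time passes only in rows, so rows that do not move let the fingers close. It gives the time, the measured TCP pose, the force and the opening at its end, in the units of the state.
- r.state(): the state, without advancing time (a new reading comes with each control period).
- r.grab_frame(name): name is "side" or "top"; returns a dict with "color" (420x560x3 uint8, red, green, blue), "range_z" (420x560 float32, m along the optical axis (not along the pixel's ray), 0 where there is no reading), "fx", "fy", "cx", "cy" (pixels), "k1" (the pictures are not rectified: a ray, as slopes to the right and down, at radius r is drawn at 1 + k1 r^2 times it, then the intrinsics apply), "T" (4x4, takes a point from camera to world coordinates). Camera axes: x right, y down, z forward; pixel columns grow to the right and rows downward; lengths in m; the calibration is good to about 2 mm. A picture is of the moment at which its call begins.
- r.sign_off(): hands the job in, once; it reports no verdict.
Trained networks look in the newest picture that a camera, given by its name, has taken for a name from the list of things; names that differ only in an ending like _2 or _b are one class to them, and where a whole thing is asked for, a point or a joint stands for the part that bears it (a point fixed in the world has none). Each returns a list of dicts, best first, with "conf" (0 to 1); they miss things now and then, are a little off and sometimes report something else, mostly with a low value. They report only what shows in the picture. A call takes as long as a camera call. They do not tell look-alikes from the thing itself.
- r.look_for(label, camera): "at" ([x, y, z] in m, in the coordinates of the camera as it stood for that picture, good to about 4 mm: the middle of the surface that is visible of it).
The state is a dict: "t": time; "joint_pos": joint angles; "joint_vel": joint speeds; "joint_torque": joint torques, N m; "position": TCP position; "orientation": TCP orientation; "wrist_force": force on the tool from outside, world axes, zero at the start; "wrist_torque": the same for the moment, N m; "finger_gap": finger opening in m.
Only numpy, scipy, OpenCV 4.12 (cv2) and the standard library are available. Lean on these libraries where they do the work, as an engineer would, in place of code of your own. Each camera call takes 0.05 s, during which the arm holds its last target.

### The job

Push the red-and-white guard bar up from below at its free end, past its balance point, so that it stays standing by itself; keep off its brass counterweight. Then push the square onyx vase along the lane, past where the bar was, until it stands wholly on the dark pad beyond. Nothing is to be picked up or knocked over, and the other stone pieces stay where they are.

Things in the scene. Friction and masses are not known exactly. Their poses are not given: they have to be found in the camera images.
- lane: Fixed lane unit, place and heading vary. Dark wood base 300 x 245 x 12 mm (x +-150, y -95 to +150). Lane along its +x, away from the robot, between steel rails (inner faces y +-48, 8 mm thick, tops 32 mm above the table, x -150 to +135). Lane floor 12 mm above the table, open at its -x end. Guard bar crosses at x = 0. Origin: table level, lane's axis under the bar; z up.
- pad (a point): Centre of the dark pad on the lane floor, (72, 0, 12) mm in the lane's frame. The pad fills the lane from x = +10 to +135 mm, where a steel end stop (top 42 mm above the table) closes the lane. Axes as the lane's.
- bar_rest (a point): Middle of the rest that carries the lowered bar at (0, -66, 98) mm in the lane's frame: top of a fixed upright post, 18 x 12 mm. Axes as the lane's.
- bar_pivot (a point): Point on the bar's hinge axis, (0, 115, 105) mm in the lane's frame; axes turn with the bar. The hinge axis is along lane x. The fixed post round it: two steel cheeks, 36 mm wide in y, 124 mm high, between x = -25 and +25 mm.
- guard_bar (a joint): Hinge of the guard bar, rad: 0 = lowered, level across the lane; grows as the free end swings up; 1.5 = upper stop, bar upright. Balance point between 0.7 and 0.9: below it the bar falls back to 0, above it it goes on by itself to 1.5 and stays. Damped (0.12 N m s/rad). Lifting at bar_push takes 1 to 2 N.
- bar_push (a point): Point to push from below: on the black round cross handle (110 mm long, 12 mm diameter, along lane x) at the bar's free end, 270 mm from the pivot, 35 mm to the robot's side of the bar. Bar: 14 mm tube, white with red bands; lowered it points to lane -y, 105 mm above the table, free below from lane y = -72 mm on. It swings in lane plane x = 0. Axes turn with the bar, -y to its free end.
- counterweight (a point): Centre of the counterweight: brass disc, 56 mm diameter, 30 mm thick along lane x, on a short steel arm fixed to the bar; not to be touched. With the bar down it is 80 mm above and 20 mm to +y of the pivot; it swings over to +y as the bar rises. Axes turn with the bar.
- vase: Square, open-topped vase of banded green-yellow onyx, 80 x 80 mm, 115 mm high, wall 8 mm, about 0.75 kg (0.6 to 0.95). It stands in the lane on the robot's side of the bar, with 8 mm of play to each rail, and is too tall to pass under the lowered bar. Origin: centre of its underside, z up.
- egg: Bystander: cream stone egg on a foot, 50 mm diameter, 92 mm high; origin at the centre of its underside.
- trinket_box: Bystander: small marble box with a red-brown top, 79 x 59 x 46 mm; origin at the centre of its underside.
- bowl: Bystander: small beige stone bowl, 84 mm diameter, 45 mm high; origin at the centre of its underside.
Things that resemble listed ones, but are neither listed nor needed, are in the scene too. There is more than one size of the vase; the job needs the middle-sized.

How it is judged:
On the way, in this order (a step that is already met when the one before it is completed fails the run):
1. the guard bar has gone past its balance point and stands raised, with the vase still on the near side (value of joint guard_bar above 1.35 rad and x of vase in the frame of lane below 0 m), for 0.3 s.
2. the vase stands wholly on the dark pad beyond the bar (x of vase in the frame of lane above 0.046 m and value of joint guard_bar above 1.35 rad), for 0.2 s.
At the end, for the whole second after the job is handed in: The guard bar stays raised by itself (joint above 1.35 rad); the vase stands upright and at rest in the lane, wholly on the dark pad (its centre 46 to 105 mm beyond the bar's plane, within 20 mm of the lane's axis) (all of step 2 and x of vase in the frame of lane below 0.105 m and y of vase in the frame of lane between -0.02 and 0.02 m and z of vase in the frame of lane below 0.017 m and angle between vase's own z axis and vertical below 0.1 rad and linear speed of vase below 0.02 m/s); the robot touches nothing.
It fails at once if the vase is lifted or carried (more than 12 mm off the lane floor) (z of vase in the frame of lane above 0.024 m).
It fails at once if the vase is tipped (angle between vase's own z axis and vertical above 0.3 rad).
It fails at once if the counterweight is touched (contact force between any of the fingers, the arm and guard_bar_c3 above 0.5 N).
It fails at once if a bystander piece is moved (more than 25 mm) or tipped (distance of any of egg, trinket_box, bowl from where it was at the start of the episode above 0.025 m or angle between any of egg, trinket_box, bowl's own z axis and vertical above 0.3 rad).
It also fails if it takes over 51 s, if anything falls off the work surface, if the arm or the gripper's body presses on something with over 40 N, if the wrist force passes 120 N, or if a joint passes its speed limit or range.

## Working session

There is one attempt and no reset: what is moved stays moved. The work goes in short steps, Python scripts to look and compute and a tool call to move; the robot and the scene stay as the last step left them, time stands still between calls to the robot, and variables do not carry over. Pictures are saved under pics/ and viewed, and the job is handed in when it is done.

Besides the shell and the picture viewer there is one more tool, called by a JSON object that holds its "api" and its "payload". drive_tool: Moves the arm, as the interface text tells. Its arguments: {"type":"object","properties":{"moves":{"type":"array"}},"required":["moves"]}

```bash
mkdir -p pics; ls
cat > h.py <<'E'
import numpy as np, cv2
from workcell import r
def save(f,name): cv2.imwrite('pics/'+name,f["color"][:,:,::-1])
def grab(n,name=None):
    f=r.grab_frame(n)
    if name: save(f,name)
    return f
def w(f,p): return (f["T"]@np.r_[p,1])[:3]
def cloud(f):
    h,wd=f["range_z"].shape
    u,v=np.meshgrid(np.arange(wd),np.arange(h))
    x=(u-f["cx"])/f["fx"]; y=(v-f["cy"])/f["fy"]
    a,b=x.copy(),y.copy()
    for _ in range(10):
        s=1+f["k1"]*(a*a+b*b); a,b=x/s,y/s
    z=f["range_z"]
    P=np.stack([a*z,b*z,z],-1)@f["T"][:3,:3].T+f["T"][:3,3]
    P[z<=0]=np.nan
    return P
def px(f,p):
    T=np.linalg.inv(f["T"]); q=T[:3,:3]@np.asarray(p)+T[:3,3]
    a,b=q[0]/q[2],q[1]/q[2]; s=1+f["k1"]*(a*a+b*b)
    return np.array([f["fx"]*a*s+f["cx"],f["fy"]*b*s+f["cy"]])
E
python3 - <<'E'
from h import *
for c in ("side","top"):
    f=grab(c,c+"0.png")
    print(c,f["T"].round(3).tolist(),f["fx"],f["k1"])
    for l in ("lane","guard_bar","bar_push","counterweight","vase","egg","trinket_box","bowl","bar_pivot"):
        try:
            for d in r.look_for(l,c)[:4]:
                p=w(f,d["at"]); print(l,round(d["conf"],2),p.round(3),px(f,p).round())
        except Exception as e: print(l,e)
print(r.state())
E
```

```text
pics
side [[-0.995, -0.071, 0.072, 0.524], [-0.101, 0.744, -0.661, 0.787], [-0.007, -0.664, -0.747, 0.95], [0.0, 0.0, 0.0, 1.0]] 512.6563603569382 -0.18430756184897246
lane 0.7 [0.65  0.025 0.008] [263. 231.]
lane 0.27 [0.634 0.074 0.112] [266. 219.]
guard_bar 0.77 [0.636 0.071 0.111] [265. 218.]
bar_push 0.89 [0.644 0.078 0.114] [262. 219.]
counterweight 0.98 [0.639 0.073 0.111] [264. 218.]
vase 0.69 [0.381 0.013 0.058] [380. 222.]
vase 0.69 [ 0.46  -0.243  0.103] [348. 133.]
vase 0.66 [ 0.559 -0.022  0.092] [304. 195.]
egg 0.95 [ 0.785 -0.175  0.06 ] [220. 155.]
trinket_box 0.6 [0.505 0.186 0.045] [322. 284.]
trinket_box 0.21 [ 0.782 -0.173  0.058] [221. 156.]
bowl 0.89 [0.736 0.193 0.023] [214. 283.]
bar_pivot 0.59 [0.637 0.069 0.114] [265. 216.]
top [[0.03, -0.995, 0.099, 0.483], [-0.999, -0.031, -0.018, 0.061], [0.021, -0.098, -0.995, 1.316], [0.0, 0.0, 0.0, 1.0]] 520.4446199468208 -0.1271963871958935
lane 0.76 [ 0.644 -0.011  0.009] [300. 200.]
lane 0.52 [0.737 0.207 0.019] [215. 160.]
guard_bar 0.63 [ 0.641 -0.031  0.116] [311. 195.]
bar_push 0.6 [ 0.641 -0.03   0.111] [310. 1
[... 428 characters left out ...]
]
{'t': 1.0, 'joint_pos': array([ 1.00949301,  0.59118094,  0.04838581,  1.60854001, -0.03332246,
        0.94267897, -0.03366006]), 'joint_vel': array([-0.00215097, -0.00236665, -0.00051277, -0.00062109,  0.00051417,
        0.00058414,  0.00064661]), 'joint_torque': array([-1.61440039e-04, -5.48654938e+01,  1.54608719e+00, -1.98542815e+01,
        9.28414520e-03,  1.38990705e-03,  8.55826983e-06]), 'position': array([ 0.32693085, -0.64708784,  0.25330081]), 'orientation': array([-2.67588147e+00,  1.64598172e+00,  1.63335379e-06]), 'wrist_force': array([ 0.06348275, -0.63926437, -0.50930187]), 'wrist_torque': array([ 0.01903199, -0.0226104 ,  0.04168298]), 'finger_gap': 0.08547892139835023}
```

View pics/side0.png

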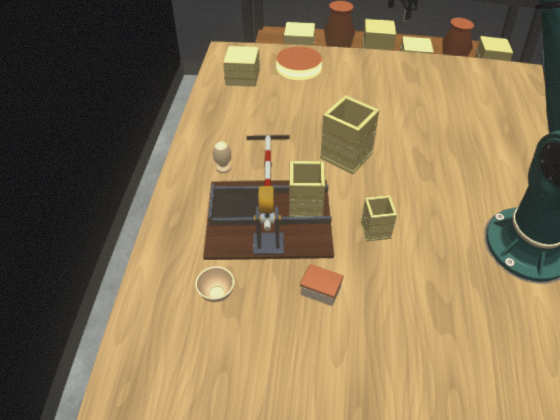

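View pics/top0.png

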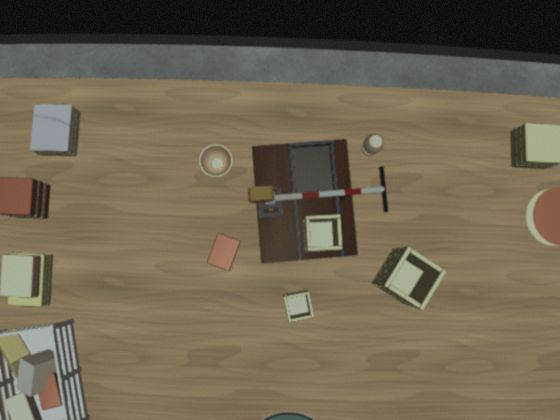

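The side view shows the bar's black handle at (268,137), the counterweight at (266,198) and the pivot post at (268,225). Three vases could be the target: one in the lane at (305,190), a large one at (349,133) and a small one at (378,218). The lane one should be the middle-sized. Next I'll measure all of these.

```bash
cat > m.py <<'E'
from h import *
f=grab("top"); P=cloud(f); c=f["color"].astype(int)
g=grab("side"); Q=cloud(g); save(g,"side1.png")
# handle: dark pixels z 0.08..0.13 near
for n,A,C in(("top",P,c),("side",Q,g["color"].astype(int))):
    dark=C.sum(-1)<130
    m=dark&(A[...,2]>.085)&(A[...,2]<.135)&(abs(A[...,0]-.64)<.1)&(abs(A[...,1]+.2)<.07)
    p=A[m]
    if len(p)>8:
        print(n,"handle",m.sum(),p.min(0).round(3),p.max(0).round(3),np.median(p,0).round(3))
        rr=cv2.fitLine(p[:,:2].astype(np.float32),cv2.DIST_HUBER,0,.01,.01).ravel();print(rr)
    # bar tube
    m=(A[...,2]>.095)&(A[...,2]<.125)&(abs(A[...,0]-.64)<.03)&(A[...,1]<-.09)&(A[...,1]>-.18)
    p=A[m]; rr=cv2.fitLine(p[:,:2].astype(np.float32),cv2.DIST_HUBER,0,.01,.01).ravel();print("bar",m.sum(),rr,p[:,2].mean())
    # vases
    for nm,(x,y) in dict(mid=(.558,-.06),small=(.382,-.01),big=(.455,-.27)).items():
        m=(abs(A[...,0]-x)<.1)&(abs(A[...,1]-y)<.1)&(A[...,2]>.02)&(A[...,2]<.3)
        if nm=="mid": m&=(A[...,0]<.612)
        p=A[m]; zt=np.percentile(p[:,2],99)
        q=p[p[:,2]>zt-.008]
        print(nm,"top z",zt.round(3),cv2.minAreaRect((q[:,:2]*1000).astype(np.float32)))
    # base board outline z ~.012 dark
    m=dark&(A[...,2]>.005)&(A[...,2]<.02)&(A[...,0]>.45)&(A[...,0]<.82)&(abs(A[...,1]+.02)<.2)
    print("board",m.sum(),cv2.minAreaRect((A[m][:,:2]*1000).astype(np.float32)))
E
python3 m.py
python3 - <<'E'
import cv2
for n,(a,b,c,d) in dict(top=(130,320,200,440),side=(110,310,190,400)).items():
    i=cv2.imread(f'pics/{n}0.png')[a:b,c:d]; cv2.imwrite(f'pics/{n}0c.png',cv2.resize(i,None,fx=3,fy=3,interpolation=2))
E
```

```text
top handle 115 [ 0.613 -0.21   0.104] [ 0.716 -0.194  0.118] [ 0.656 -0.202  0.111]
[ 0.9937602   0.11153746  0.64522946 -0.2037798 ]
bar 240 [ 0.11730762 -0.99309564  0.6542967  -0.13418815] 0.11097714914846872
mid top z 0.132 ((555.6572265625, -61.4653434753418), (77.71481323242188, 80.65213775634766), 4.438992977142334)
small top z 0.094 ((382.4743347167969, -10.575084686279297), (61.560394287109375, 60.97230911254883), 13.482857704162598)
big top z 0.157 ((456.487548828125, -268.8118896484375), (107.30025482177734, 107.1019287109375), 57.983863830566406)
board 1179 ((642.76171875, -22.335739135742188), (292.11920166015625, 237.79750061035156), 6.554039001464844)
bar 153 [ 0.11118427 -0.9937998   0.6550991  -0.12729686] 0.10993140517779461
mid top z 0.129 ((556.7266845703125, -61.2469596862793), (80.39605712890625, 85.96009063720703), 5.1892218589782715)
small top z 0.09 ((383.1387023925781, -9.915275573730469), (61.22278594970703, 64.15784454345703), 14.08303165435791)
big top z 0.153 ((457.171142578125, -267.34906005859375), (109.46036529541016, 108.56185913085938), 58.26298141479492)
board 0 ((0.0, 0.0), (0.0, 0.0), 0.0)
```

View pics/top0c.png

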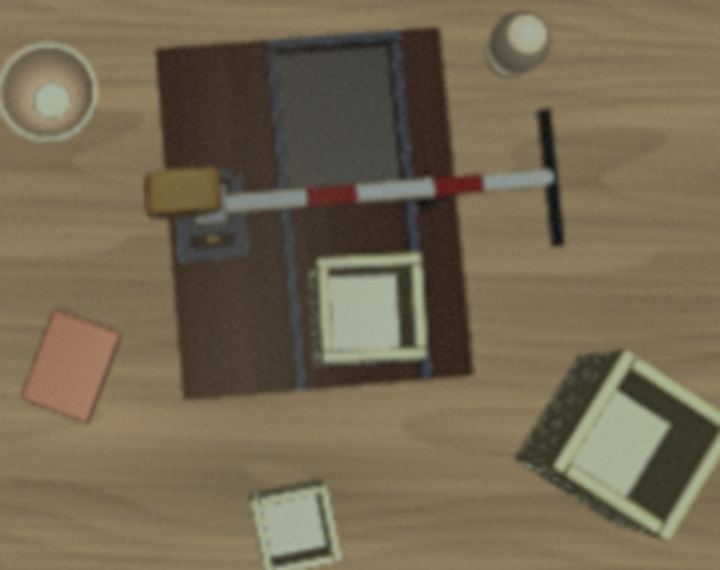

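View pics/side0c.png

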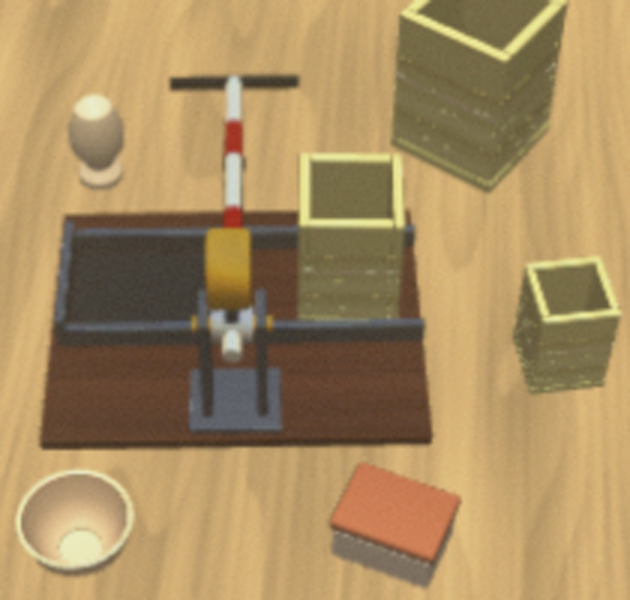

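Measured lane pose: origin ≈ (0.646, −0.050), heading ≈ 6.5°. This agrees with the bar, the handle (mid 0.664, −0.204) and the board size.

The candidates for the vase in the top view:

| Pixel | Size | Height |
|---|---|---|
| (321,233), in the lane | 80 mm | 115 mm |
| (298,306) | 61 mm | about 90 mm |
| (414,278) | 108 mm | about 155 mm |

I choose the lane one as the middle size, and the crop confirms it. For the bar, I'll come from its −y side with the tool tilted 45° and closed fingers under the robot-side half of the handle.

{"api": "drive_tool", "payload": {"moves": [[0, -15, -49, -11, 0, 0, 0], [0, -15, -49, -11, 0, 0, 0], [0, -15, -49, -11, 0, 0, 0], [0, -15, -49, -11, 0, 0, 0], [0, -15, -49, -11, 0, 0, 0], [0, -15, -49, -11, 0, 0, 0], [0, -15, -49, -11, 0, 0, 0], [0, -15, -49, -11, 0, 0, 0]]}}

```text
t: 2.1
position: [0.6238, -0.362, 0.3418]
orientation: [2.676, -1.646, 0.0]
wrist_force: [0.3, -0.6, -0.1]
finger_gap: 0.0
```

{"api": "drive_tool", "payload": {"moves": [[0, 0, 0, 0, 0, 0, -10], [0, 0, 0, 0, 0, 0, -10], [0, 0, 0, 0, 0, 0, -10], [0, 0, 0, 0, 0, 0, -10], [0, 0, 0, 0, 0, 0, -10], [0, 0, 0, 0, 0, 0, -10], [0, 0, 0, 0, 0, 0, -10], [0, 0, 0, 0, 0, 0, 0]]}}

```text
t: 3.1
position: [0.6225, -0.3635, 0.3412]
orientation: [-3.136, -0.183, 0.0]
wrist_force: [0.2, -0.0, -0.1]
finger_gap: -0.0002
```

```bash
cat >> h.py <<'E'
from scipy.spatial.transform import Rotation as Ro
th=np.radians(6.5); LX=np.array([np.cos(th),np.sin(th),0]); LY=np.array([-np.sin(th),np.cos(th),0]); O=np.array([.646,-.0497,0])
def L2w(p): p=np.asarray(p,float)/1000; return O+LX*p[0]+LY*p[1]+np.array([0,0,p[2]])
def w2L(q): d=np.asarray(q)-O; return np.array([d@LX,d@LY,d[2]])*1000
def st():
    s=r.state(); R=Ro.from_rotvec(s["orientation"]).as_matrix()
    print("t",round(s["t"],2),"q",s["joint_pos"].round(2).tolist(),"gap",round(s["finger_gap"],4))
    print("tcp lane",w2L(s["position"]).round(1),"tip lane",w2L(s["position"]+.022*R[:,2]).round(1))
    B=np.stack([LX,LY,[0,0,1]],0)@R; print("tool axes in lane (cols x,y,z)\n",B.round(2)); print("F",s["wrist_force"].round(2))
    return s,R
def shift(tgt_tip):  # lane mm
    s,R=st(); d=L2w(tgt_tip)-(s["position"]+.022*R[:,2]); print("shift tool mm",(R.T@d*1000).round(1))
E
python3 -c "
from h import *
st()"
```

```text
t 3.1 q [0.64, 0.52, -0.28, 1.52, 0.15, 1.12, 0.45] gap -0.0002
tcp lane [ -58.9 -309.1  341.2] tip lane [ -58.9 -309.1  319.2]
tool axes in lane (cols x,y,z)
 [[ 1.  0. -0.]
 [ 0. -1.  0.]
 [-0. -0. -1.]]
F [ 0.2  -0.03 -0.05]
```

{"api": "drive_tool", "payload": {"moves": [[0, 0, 0, 0, 9, 0, 0], [0, 0, 0, 0, 9, 0, 0], [0, 0, 0, 0, 9, 0, 0], [0, 0, 0, 0, 9, 0, 0], [0, 0, 0, 0, 9, 0, 0], [0, 0, 0, 0, 0, 0, 0]]}}

```text
t: 3.85
position: [0.6212, -0.3664, 0.3369]
orientation: [-2.353, -0.13, 0.063]
wrist_force: [-0.6, 0.2, -0.4]
finger_gap: -0.0002
```

```bash
python3 -c "
from h import *
st()
grab('side','side2.png')"
```

```text
t 3.85 q [0.89, 0.81, -0.44, 1.22, -0.31, 1.65, 0.66] gap -0.0002
tcp lane [ -60.5 -311.9  336.9] tip lane [ -60.6 -296.3  321.3]
tool axes in lane (cols x,y,z)
 [[ 1.   -0.01 -0.  ]
 [-0.   -0.71  0.71]
 [-0.01 -0.71 -0.71]]
F [-0.58  0.16 -0.44]
```

View pics/side2.png

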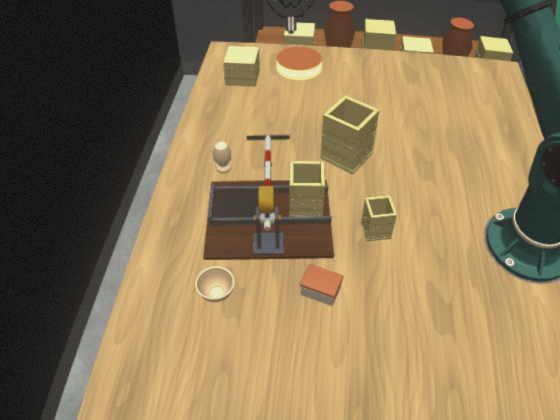

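The tool is tilted 45° (fingers at about (290,20) in the picture) and nothing in the scene has changed. Next I go to the approach point.

```bash
python3 -c "
from h import *
shift([-35,-235,143])"
```

```text
t 3.9 q [0.89, 0.81, -0.44, 1.22, -0.31, 1.65, 0.66] gap -0.0002
tcp lane [ -59.3 -310.   339.2] tip lane [ -59.4 -294.5  323.6]
tool axes in lane (cols x,y,z)
 [[ 1.   -0.   -0.  ]
 [ 0.   -0.71  0.71]
 [-0.   -0.71 -0.71]]
F [-0.17  0.67  0.54]
shift tool mm [ 25.2  85.5 169.7]
```

{"api": "drive_tool", "payload": {"moves": [[0, 5, 17, 28, 0, 0, 0], [0, 5, 17, 28, 0, 0, 0], [0, 5, 17, 28, 0, 0, 0], [0, 5, 17, 28, 0, 0, 0], [0, 5, 17, 28, 0, 0, 0], [0, 0, 0, 28, 0, 0, 0], [0, 0, 0, 0, 0, 0, 0]]}}

```text
t: 4.78
position: [0.6406, -0.298, 0.1631]
orientation: [-2.351, -0.145, 0.062]
wrist_force: [1.4, -0.5, -0.4]
finger_gap: -0.0001
```

```bash
python3 -c "
from h import *
shift([-35,-155,63])
grab('side','side3.png')"
```

```text
t 4.78 q [0.83, 0.94, -0.44, 1.4, -0.28, 1.34, 0.73] gap -0.0001
tcp lane [ -33.4 -246.1  163.1] tip lane [ -33.6 -230.6  147.6]
tool axes in lane (cols x,y,z)
 [[ 1.    0.01 -0.01]
 [ 0.01 -0.71  0.71]
 [-0.   -0.71 -0.71]]
F [ 1.41 -0.45 -0.42]
shift tool mm [ -0.5   6.5 113.2]
```

View pics/side3.png

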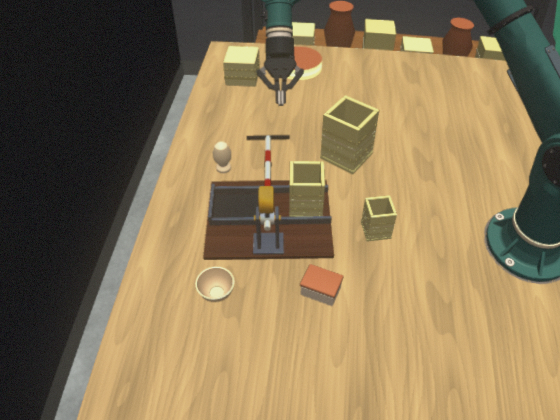

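The fingertip at (281,100) is in line with the robot-side half of the handle (275–289, 137). I'm sliding it in underneath.

{"api": "drive_tool", "payload": {"moves": [[0, 0, 7, 20, 0, 0, 0], [0, 0, 0, 25, 0, 0, 0], [0, 0, 0, 25, 0, 0, 0], [0, 0, 0, 25, 0, 0, 0], [0, 0, 0, 18, 0, 0, 0], [0, 0, 0, 0, 0, 0, 0]]}}

```text
t: 5.58
position: [0.6311, -0.2263, 0.0769]
orientation: [-2.351, -0.141, 0.06]
wrist_force: [0.8, -0.0, 0.1]
finger_gap: -0.0004
```

```bash
python3 -c "
from h import *
st()
f=grab('side'); import cv2
i=f['color'][60:220,190:400,::-1]; cv2.imwrite('pics/side4.png',cv2.resize(i,None,fx=3,fy=3))"
```

```text
t 5.58 q [0.78, 1.0, -0.45, 1.54, -0.3, 1.13, 0.75] gap -0.0004
tcp lane [ -34.8 -173.7   76.9] tip lane [ -34.9 -158.2   61.3]
tool axes in lane (cols x,y,z)
 [[ 1.    0.   -0.01]
 [ 0.01 -0.71  0.71]
 [-0.   -0.71 -0.71]]
F [ 0.82 -0.01  0.09]
```

View pics/side4.png

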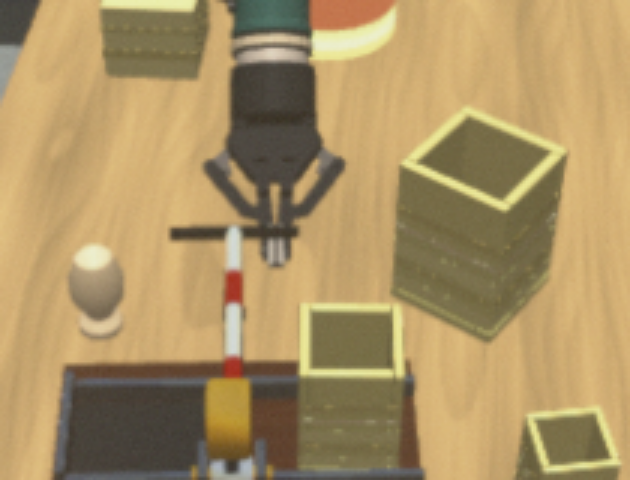

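The handle lies across the closed fingers, about 30 mm behind the tips. The fingers are under it on the robot side, clear of the bar. I'll lift along the arc in two parts.

{"api": "drive_tool", "payload": {"moves": [[0, 0, -16, 0, 0, 0, 0], [0, 0, -20, -18, 0, 0, 0], [0, 0, -22, -16, 0, 0, 0], [0, 0, -23, -14, 0, 0, 0], [0, 0, -24, -11, 0, 0, 0], [0, 0, 0, 0, 0, 0, 0]]}}

```text
t: 6.38
position: [0.6294, -0.1928, 0.1974]
orientation: [-2.352, -0.145, 0.053]
wrist_force: [0.3, -0.5, -0.7]
finger_gap: 0.0003
```

```bash
python3 -c "
from h import *
st()
f=grab('side'); import cv2
i=f['color'][40:240,190:400,::-1]; cv2.imwrite('pics/side5.png',cv2.resize(i,None,fx=2.8,fy=2.8))"
```

```text
t 6.38 q [0.78, 0.83, -0.49, 1.58, -0.35, 1.21, 0.67] gap 0.0003
tcp lane [ -32.7 -140.3  197.4] tip lane [ -32.7 -124.7  181.9]
tool axes in lane (cols x,y,z)
 [[ 1.    0.01 -0.  ]
 [ 0.01 -0.71  0.71]
 [ 0.01 -0.71 -0.71]]
F [ 0.34 -0.48 -0.67]
```

View pics/side5.png

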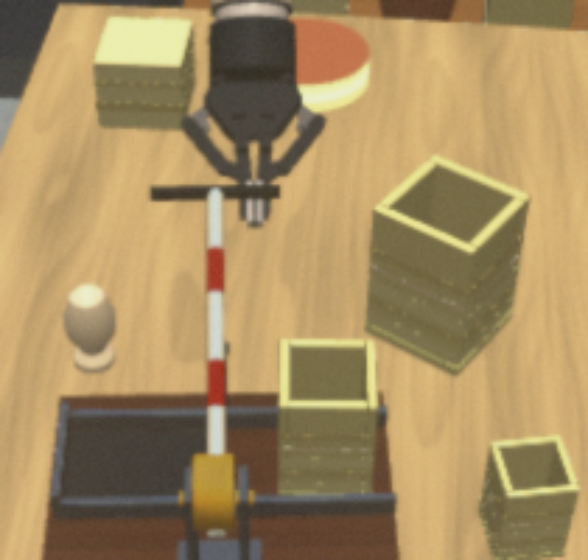

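The bar is rising on the fingers, with the handle (crop 215,192) still across them. I'll continue past the balance point.

{"api": "drive_tool", "payload": {"moves": [[0, 0, -25, -9, 0, 0, 0], [0, 0, -26, -6, 0, 0, 0], [0, 0, -27, -4, 0, 0, 0], [0, 0, -27, -1, 0, 0, 0], [0, 0, -27, 2, 0, 0, 0], [0, 0, -27, 4, 0, 0, 0], [0, 0, -26, 7, 0, 0, 0], [0, 0, 0, 0, 0, 0, 0]]}}

```text
t: 7.42
position: [0.6126, -0.0666, 0.3311]
orientation: [-2.352, -0.147, 0.058]
wrist_force: [-0.4, -0.2, -1.1]
finger_gap: -0.0003
```

```bash
python3 -c "
from h import *
st()
grab('side','side6.png')
grab('top','top6.png')"
```

```text
t 7.42 q [0.7, 0.61, -0.57, 1.68, -0.46, 1.23, 0.53] gap -0.0003
tcp lane [-35.1 -13.  331.1] tip lane [-35.2   2.6 315.6]
tool axes in lane (cols x,y,z)
 [[ 1.    0.01 -0.01]
 [ 0.01 -0.71  0.71]
 [ 0.   -0.71 -0.71]]
F [-0.36 -0.18 -1.1 ]
```

View pics/side6.png

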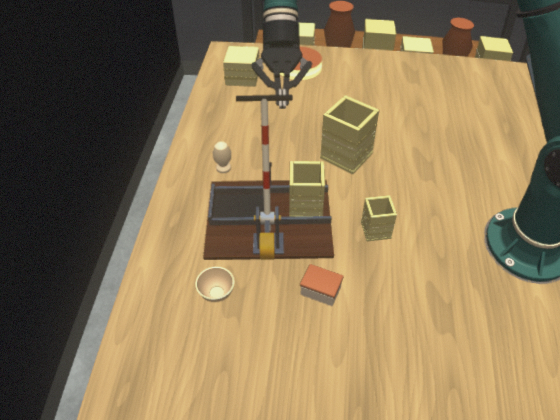

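View pics/top6.png

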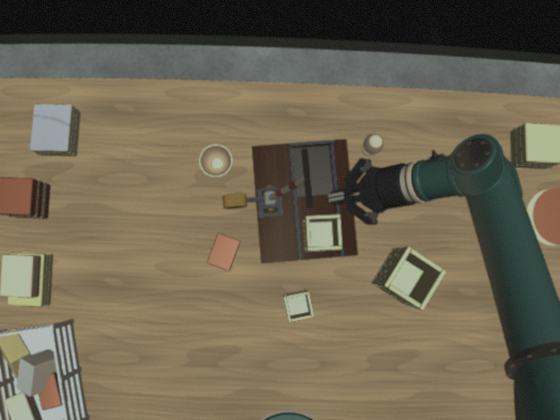

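The counterweight has swung over to (267,243) in the side view. The handle has left the fingertips, so the bar is moving on its own. I'll retract and check again.

{"api": "drive_tool", "payload": {"moves": [[0, 0, 0, -20, 0, 0, 0], [0, 0, 0, -40, 0, 0, 0], [0, 0, 0, -50, 0, 0, 0], [0, 0, 0, -50, 0, 0, 0], [0, 0, 0, 0, 0, 0, 0]]}}

```text
t: 8.15
position: [0.6276, -0.1888, 0.4432]
orientation: [-2.358, -0.131, 0.05]
wrist_force: [0.6, 0.0, -1.0]
finger_gap: 0.0001
```

```bash
python3 -c "
from h import *
st()
f=grab('side','side7.png')
Q=cloud(f); C=f['color'].astype(int)
m=(C.sum(-1)<130)&(Q[...,2]>.2)&(Q[...,1]>-.2)&(Q[...,0]>.5)
p=Q[m]; print(m.sum()); print('handle lane',np.median([w2L(q) for q in p],0), 'expect 1.5rad: y 96 z 374')
for d in r.look_for('counterweight','side')[:3]: print(d['conf'],w2L(w(f,d['at'])))
shift([-200,0,250])
"
```

```text
t 8.15 q [0.79, 0.6, -0.53, 1.4, -0.42, 1.56, 0.49] gap 0.0001
tcp lane [ -34.  -136.1  443.2] tip lane [ -33.9 -120.6  427.6]
tool axes in lane (cols x,y,z)
 [[ 1.   -0.    0.  ]
 [-0.   -0.71  0.7 ]
 [ 0.   -0.7  -0.71]]
F [ 0.58  0.04 -0.99]
12
handle lane [  -4.55831583 -150.14879384  459.69650311] expect 1.5rad: y 96 z 374
0.82 [ -1.26624573 115.04326434 221.01189183]
t 8.25 q [0.79, 0.6, -0.53, 1.4, -0.42, 1.56, 0.49] gap 0.0
tcp lane [ -35.  -131.1  441. ] tip lane [ -35.1 -115.5  425.4]
tool axes in lane (cols x,y,z)
 [[ 1.    0.   -0.  ]
 [ 0.   -0.71  0.71]
 [-0.   -0.71 -0.71]]
F [-0.16  0.26 -0.26]
shift tool mm [-164.2   42.2  206.3]
```

View pics/side7.png

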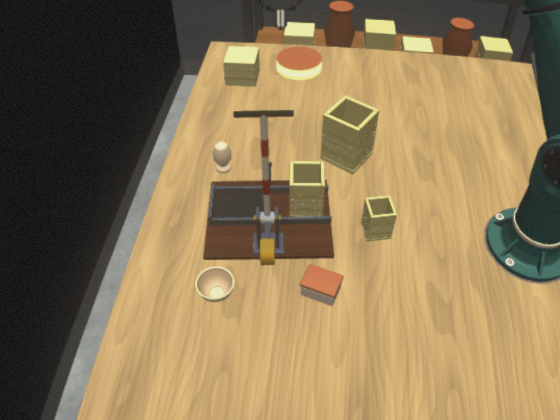

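The handle now stands at (263,113) and the counterweight at (267,250), so the bar is up. I'll check that angle numerically below.

Plan for the push: a vertical closed finger would bring the gripper body against the vase's top. So I'll use the open gripper with the jaws along the lane, pitch it slightly forward, and push low with the back of the front finger.

{"api": "drive_tool", "payload": {"moves": [[85, -40, 0, 0, 0, 0, 0], [85, -45, 0, 0, 0, 0, 0], [85, -45, 0, 0, 0, 0, 0], [85, -35, 0, 0, -9, 0, 0], [85, 0, 0, 0, -9, 0, 0], [85, 0, 0, 0, -9, 0, 0], [85, 0, 0, 0, -9, 0, 0], [85, 0, 0, 0, -9, 0, 0]]}}

```text
t: 9.25
position: [0.4616, -0.201, 0.4411]
orientation: [3.132, 0.189, -0.003]
wrist_force: [0.4, 0.8, -0.2]
finger_gap: 0.0847
```

```bash
python3 -c "
from h import *
shift([-200,0,160])
f=grab('side','side8.png')
for t in (1.2,1.35,1.4,1.5): print(t,[px(f,L2w([x,115-270*np.cos(t),105+270*np.sin(t)])).round(1).tolist() for x in (-55,0,55)])
for t in (1.2,1.5): print('cw',px(f,L2w([0,115+20*np.cos(t)+80*np.sin(t),105-20*np.sin(t)+80*np.cos(t)])).round(1))
import cv2
i=f['color'][90:290,180:420,::-1]; cv2.imwrite('pics/side8c.png',cv2.resize(i,None,fx=3,fy=3))"
```

```text
t 9.25 q [0.76, 0.15, -0.5, 1.84, 0.08, 1.17, 0.35] gap 0.0847
tcp lane [-200.3 -129.4  441.1] tip lane [-200.4 -129.5  419.1]
tool axes in lane (cols x,y,z)
 [[ 1.    0.01 -0.  ]
 [ 0.01 -1.   -0.  ]
 [-0.    0.   -1.  ]]
F [ 0.38  0.83 -0.19]
shift tool mm [   1.8 -130.4  258.6]
1.2 [[292.4, 95.1], [264.3, 95.4], [236.3, 95.9]]
1.35 [[293.1, 102.0], [263.9, 102.4], [234.8, 102.9]]
1.4 [[293.3, 105.1], [263.8, 105.5], [234.3, 106.0]]
1.5 [[293.7, 112.5], [263.6, 112.9], [233.5, 113.4]]
cw [267.  244.1]
cw [267.3 251.1]
```

View pics/side8c.png

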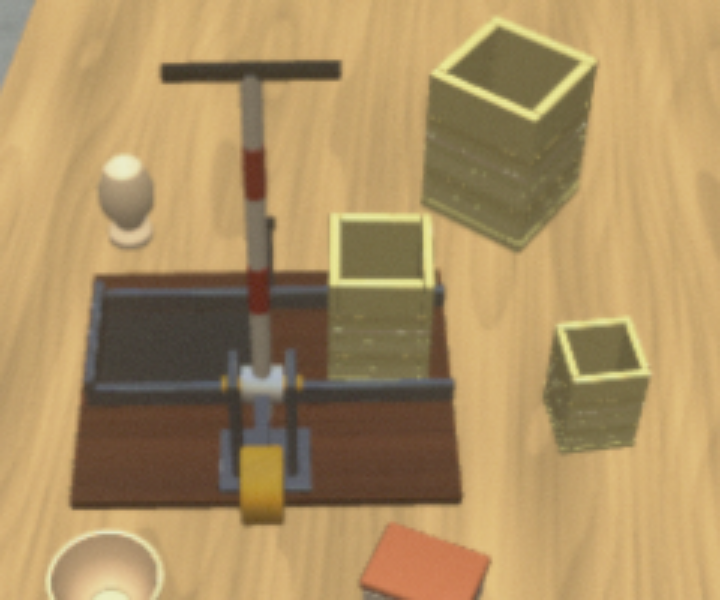

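The handle is at pixel (263,113), which matches 1.5 rad (predicted 263.6,112.9), so the bar is upright. The vase is untouched. Now I'll go behind it.

{"api": "drive_tool", "payload": {"moves": [[85, 0, -32, 20, 0, 0, 0], [85, 0, -33, 30, 0, 0, 0], [85, 0, -33, 40, 0, 0, 0], [85, 0, -33, 50, 0, 0, 0], [85, 0, 0, 55, 0, 0, 0], [85, 0, 0, 50, 0, 0, 0], [85, 0, 0, 14, 0, 6, 0], [85, 0, 0, 0, 0, 6, 0]]}}

```text
t: 10.3
position: [0.4445, -0.0715, 0.1806]
orientation: [-3.104, -0.185, -0.32]
wrist_force: [-0.5, -0.4, -0.1]
finger_gap: 0.0851
```

```bash
python3 -c "
from h import *
st()
f=grab('side'); import cv2
i=f['color'][90:290,230:470,::-1]; cv2.imwrite('pics/side9c.png',cv2.resize(i,None,fx=3,fy=3))"
```

```text
t 10.3 q [0.44, 0.35, -0.44, 2.38, 0.44, 0.26, -0.25] gap 0.0851
tcp lane [-202.6    1.2  180.6] tip lane [-198.1    1.3  159.1]
tool axes in lane (cols x,y,z)
 [[ 0.98  0.01  0.2 ]
 [ 0.01 -1.    0.  ]
 [ 0.2  -0.   -0.98]]
F [-0.46 -0.35 -0.13]
```

View pics/side9c.png

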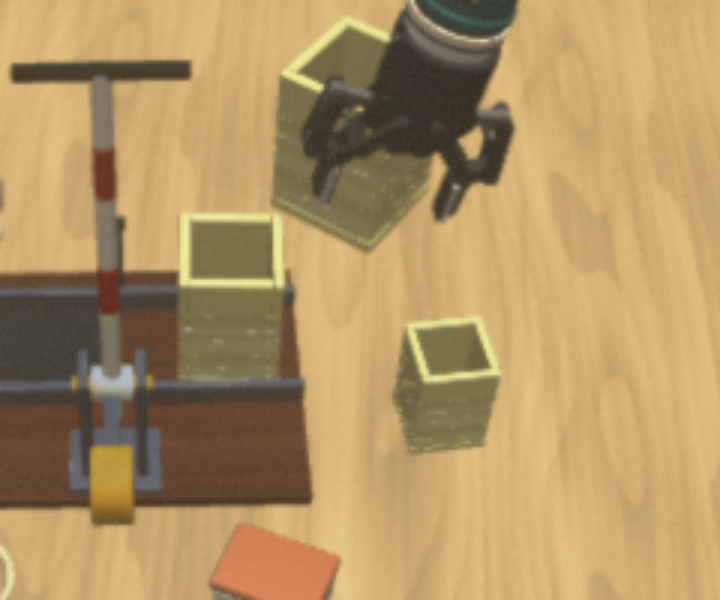

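The front knuckle at crop (310,140) would lead the fingertip (318,195) and push high on the vase. Instead I'll close the fingers and turn the jaws across the lane. Keeping the 12° forward pitch, the tips then touch at z≈52 mm with the gripper body above the vase rim.

{"api": "drive_tool", "payload": {"moves": [[0, 0, 0, 0, 0, 0, -10], [0, 0, 0, 0, 0, 0, -10], [0, 0, 0, 0, 0, 0, -10], [0, 0, 0, 0, 0, 0, -10], [0, 0, 0, 0, 0, 0, -10], [0, 0, 0, 0, 0, 0, -10], [0, 0, 0, 0, 0, 0, -10], [0, 0, 0, 0, 0, 0, -10]]}}

```text
t: 11.35
position: [0.4462, -0.0723, 0.1828]
orientation: [2.18, 2.073, 0.25]
wrist_force: [1.0, -0.3, 0.0]
finger_gap: -0.0002
```

{"api": "drive_tool", "payload": {"moves": [[0, 0, 0, 0, 0, 0, -10], [0, 0, 0, 0, 0, 0, 0]]}}

```text
t: 11.6
position: [0.4464, -0.0722, 0.1828]
orientation: [1.992, 2.238, 0.234]
wrist_force: [0.6, -0.8, -0.6]
finger_gap: 0.0001
```

```bash
python3 -c "
from h import *
shift([-160,0,52])
"
```

```text
t 11.6 q [0.77, 0.44, -0.87, 2.36, 0.87, 0.41, 0.88] gap 0.0001
tcp lane [-2.009e+02  2.000e-01  1.828e+02] tip lane [-196.4    0.3  161.3]
tool axes in lane (cols x,y,z)
 [[-0.    0.98  0.21]
 [ 1.    0.    0.  ]
 [ 0.    0.21 -0.98]]
F [ 0.6  -0.83 -0.58]
shift tool mm [ -0.5  13.2 114.4]
```

{"api": "drive_tool", "payload": {"moves": [[0, 0, 3, 30, 0, 0, 0], [0, 0, 3, 30, 0, 0, 0], [0, 0, 3, 30, 0, 0, 0], [0, 0, 3, 24, 0, 0, 0], [0, 0, 0, 0, 0, 0, 0]]}}

```text
t: 12.22
position: [0.482, -0.0676, 0.073]
orientation: [1.989, 2.24, 0.232]
wrist_force: [-0.1, -0.4, 0.1]
finger_gap: -0.0003
```

```bash
python3 -c "
from h import *
st()
f=grab('side'); import cv2
i=f['color'][90:290,230:470,::-1]; cv2.imwrite('pics/side10c.png',cv2.resize(i,None,fx=3,fy=3))"
```

```text
t 12.22 q [0.38, 0.62, -0.42, 2.36, 1.62, 0.2, 0.15] gap -0.0003
tcp lane [-165.     0.8   73. ] tip lane [-160.5    0.8   51.5]
tool axes in lane (cols x,y,z)
 [[-0.    0.98  0.21]
 [ 1.    0.    0.  ]
 [-0.    0.21 -0.98]]
F [-0.09 -0.39  0.11]
```

View pics/side10c.png

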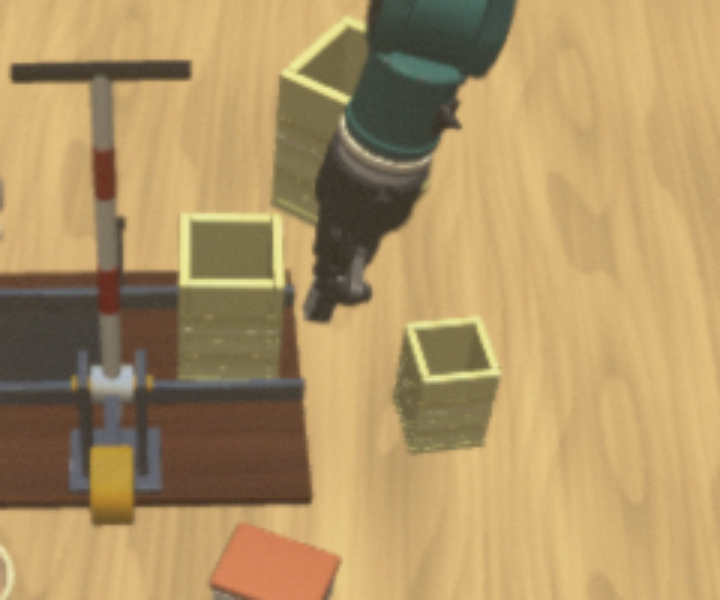

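The fingertips (crop 318,315) are low behind the vase, and the gripper body is above rim height. I'll push gently to make contact.

{"api": "drive_tool", "payload": {"moves": [[0, 0, 8, 1.7, 0, 0, 0], [0, 0, 8, 1.7, 0, 0, 0], [0, 0, 8, 1.7, 0, 0, 0], [0, 0, 8, 1.7, 0, 0, 0], [0, 0, 8, 1.7, 0, 0, 0], [0, 0, 8, 1.7, 0, 0, 0]]}}

```text
t: 13.02
position: [0.5276, -0.0633, 0.075]
orientation: [1.992, 2.237, 0.229]
wrist_force: [-5.9, -0.8, 4.3]
finger_gap: 0.0001
```

```bash
python3 -c "
from h import *
st()
f=grab('side'); import cv2
i=f['color'][90:290,230:470,::-1]; cv2.imwrite('pics/side11c.png',cv2.resize(i,None,fx=3,fy=3))"
```

```text
t 13.03 q [0.37, 0.64, -0.43, 2.27, 1.27, 0.23, 0.49] gap 0.0001
tcp lane [-1.192e+02 -1.000e-01  7.500e+01] tip lane [-1.147e+02 -1.000e-01  5.340e+01]
tool axes in lane (cols x,y,z)
 [[-0.    0.98  0.2 ]
 [ 1.    0.   -0.  ]
 [-0.    0.2  -0.98]]
F [-5.87 -0.82  4.29]
```

View pics/side11c.png

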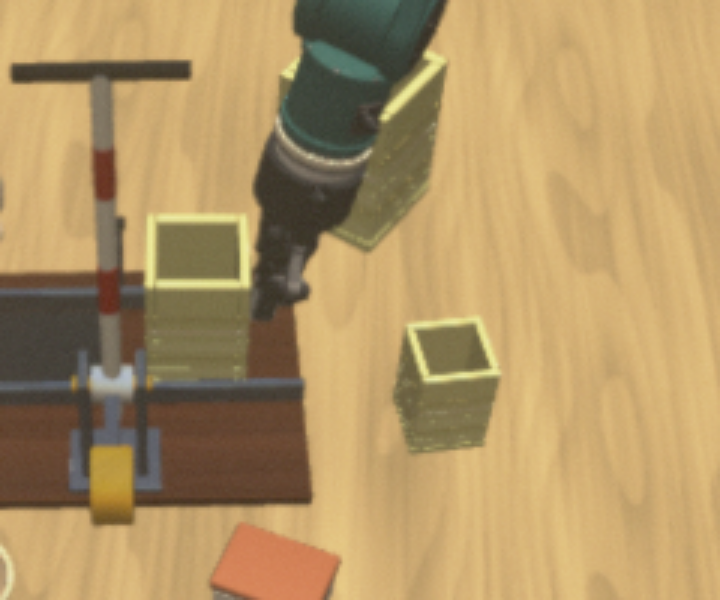

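The vase slides upright (left edge from crop x 180 to 147) at about 6 N. I'll keep pushing.

{"api": "drive_tool", "payload": {"moves": [[0, 0, 10, 2, 0, 0, 0], [0, 0, 10, 2, 0, 0, 0], [0, 0, 10, 2, 0, 0, 0], [0, 0, 10, 2, 0, 0, 0], [0, 0, 10, 2, 0, 0, 0], [0, 0, 10, 2, 0, 0, 0], [0, 0, 10, 2, 0, 0, 0], [0, 0, 10, 2, 0, 0, 0]]}}

```text
t: 14.08
position: [0.6125, -0.0523, 0.0753]
orientation: [1.988, 2.239, 0.235]
wrist_force: [-2.7, -0.4, -1.4]
finger_gap: 0.0
```

```bash
python3 -c "
from h import *
st()
f=grab('side','side12.png'); Q=cloud(f)
L=(Q-O)@np.stack([LX,LY,[0,0,1]],1)*1000
m=(L[...,2]>118)&(L[...,2]<136)&(L[...,0]>-90)&(L[...,0]<140)&(abs(L[...,1])<50)
p=L[m]; print(m.sum(),cv2.minAreaRect(p[:,:2].astype(np.float32)),p[:,2].mean())
i=f['color'][90:290,180:420,::-1]; cv2.imwrite('pics/side12c.png',cv2.resize(i,None,fx=3,fy=3))"
```

```text
t 14.07 q [0.43, 0.73, -0.57, 2.08, 1.07, 0.39, 0.72] gap 0.0
tcp lane [-33.5   1.2  75.3] tip lane [-29.    1.2  53.8]
tool axes in lane (cols x,y,z)
 [[-0.01  0.98  0.21]
 [ 1.    0.01  0.  ]
 [ 0.    0.21 -0.98]]
F [-2.71 -0.41 -1.45]
468 ((1.2720985412597656, 2.711406707763672), (86.16812133789062, 125.44442749023438), 86.81319427490234) 125.21469078347087
```

View pics/side12c.png

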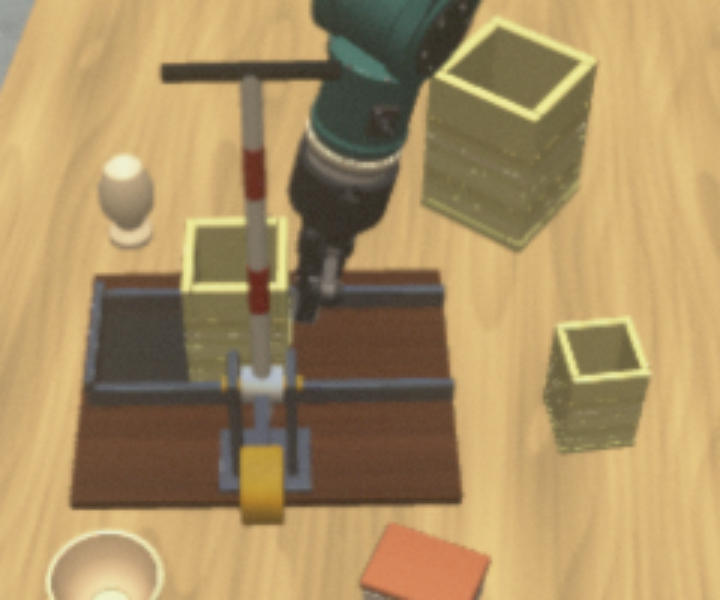

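The vase is upright and crossing the bar's plane. Before the last stretch I'll check the arm's clearance to the raised handle from above.

```bash
python3 -c "
from h import *
f=grab('top'); P=cloud(f)
L=(P-O)@np.stack([LX,LY,[0,0,1]],1)*1000
C=f['color'].astype(int)
m=(L[...,2]>250)&(L[...,2]<480)&(L[...,0]>-120)&(L[...,0]<60)&(abs(L[...,1])<140)
p=L[m]
for a in range(-120,60,15):
  q=p[(p[:,0]>=a)&(p[:,0]<a+15)]
  if len(q): print(a,len(q),'y hist',np.histogram(q[:,1],bins=range(-140,141,20))[0].tolist())
i=f['color'][120:300,200:440,::-1]; cv2.imwrite('pics/top13c.png',cv2.resize(i,None,fx=3,fy=3))"
```

```text
-120 462 y hist [0, 0, 0, 0, 28, 48, 111, 126, 104, 45, 0, 0, 0, 0]
-105 503 y hist [0, 0, 0, 0, 18, 89, 104, 113, 102, 77, 0, 0, 0, 0]
-90 389 y hist [0, 0, 0, 0, 10, 52, 106, 103, 99, 19, 0, 0, 0, 0]
-75 309 y hist [0, 0, 0, 0, 0, 29, 86, 101, 93, 0, 0, 0, 0, 0]
-60 234 y hist [0, 0, 0, 0, 0, 0, 47, 103, 46, 0, 0, 30, 8, 0]
-45 100 y hist [0, 0, 0, 0, 0, 0, 3, 41, 4, 0, 0, 42, 10, 0]
-30 59 y hist [0, 0, 0, 0, 0, 0, 0, 0, 0, 0, 0, 46, 13, 0]
-15 104 y hist [0, 0, 0, 0, 0, 0, 0, 0, 0, 0, 0, 41, 63, 0]
0 57 y hist [0, 0, 0, 0, 0, 0, 0, 0, 0, 0, 0, 43, 14, 0]
15 53 y hist [0, 0, 0, 0, 0, 0, 0, 0, 0, 0, 0, 41, 12, 0]
30 48 y hist [0, 0, 0, 0, 0, 0, 0, 0, 0, 0, 0, 38, 10, 0]
45 33 y hist [0, 0, 0, 0, 0, 0, 0, 0, 0, 0, 0, 27, 6, 0]
```

View pics/top13c.png

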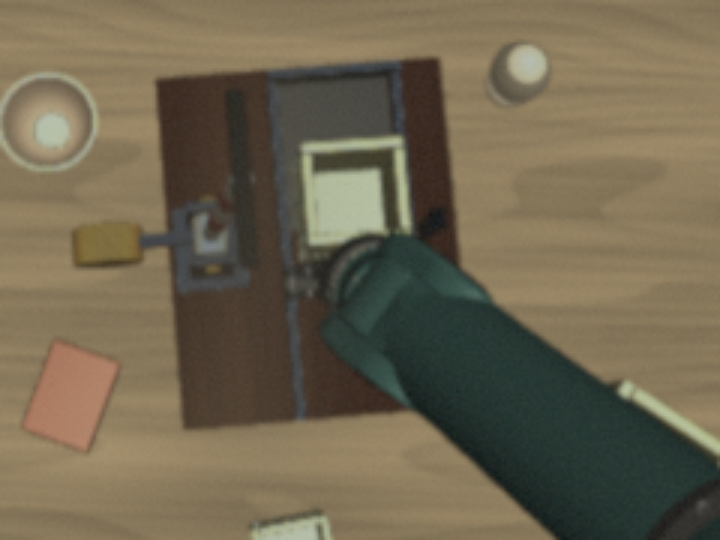

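The arm's widest part reaches y≈+55 and the handle sits at y≥85, which leaves about 30 mm of clearance. I'll finish the push, slowing at the end.

{"api": "drive_tool", "payload": {"moves": [[0, 0, 9, 2, 0, 0, 0], [0, 0, 9, 2, 0, 0, 0], [0, 0, 9, 2, 0, 0, 0], [0, 0, 8, 1.8, 0, 0, 0], [0, 0, 7, 1.6, 0, 0, 0], [0, 0, 5, 1, 0, 0, 0], [0, 0, 3, 0.6, 0, 0, 0], [0, 0, 0, 0, 0, 0, 0]]}}

```text
t: 15.18
position: [0.663, -0.0463, 0.0752]
orientation: [1.987, 2.238, 0.236]
wrist_force: [-3.9, -0.9, 2.6]
finger_gap: 0.0002
```

{"api": "drive_tool", "payload": {"moves": [[0, 0, -6, -1.5, 0, 0, 0], [0, 0, -15, -3, 0, 0, 0], [0, 0, -30, -6, 0, 0, 0], [0, 0, 0, 0, 0, 0, 0]]}}

```text
t: 15.68
position: [0.6076, -0.0531, 0.0743]
orientation: [1.988, 2.241, 0.231]
wrist_force: [-0.4, 0.4, -0.3]
finger_gap: 0.0002
```

```bash
cat > v.py <<'E'
from h import *
import sys
st()
f=grab('side','side%s.png'%sys.argv[1]); Q=cloud(f); g=grab('top','top%s.png'%sys.argv[1]); P=cloud(g)
for n,A in(('side',Q),('top',P)):
    L=(A-O)@np.stack([LX,LY,[0,0,1]],1)*1000
    m=(L[...,2]>118)&(L[...,2]<136)&(L[...,0]>15)&(L[...,0]<140)&(abs(L[...,1])<60)
    p=L[m]; print(n,m.sum(),cv2.minAreaRect(p[:,:2].astype(np.float32)),p[:,2].mean())
i=f['color'][90:290,180:420,::-1]; cv2.imwrite('pics/side%sc.png'%sys.argv[1],cv2.resize(i,None,fx=3,fy=3))
E
python3 v.py 14
```

```text
t 15.68 q [0.43, 0.72, -0.57, 2.09, 1.07, 0.38, 0.71] gap 0.0002
tcp lane [-38.6   0.9  74.3] tip lane [-34.1   1.   52.8]
tool axes in lane (cols x,y,z)
 [[-0.01  0.98  0.2 ]
 [ 1.    0.01  0.  ]
 [-0.    0.2  -0.98]]
F [-0.39  0.37 -0.34]
side 449 ((72.85069274902344, 2.216014862060547), (80.42478942871094, 84.06146240234375), 0.40004003047943115) 124.70328529742974
top 475 ((70.6076431274414, 1.1529579162597656), (81.42533111572266, 80.52163696289062), 0.17059914767742157) 126.83713997942625
```

View pics/side14c.png

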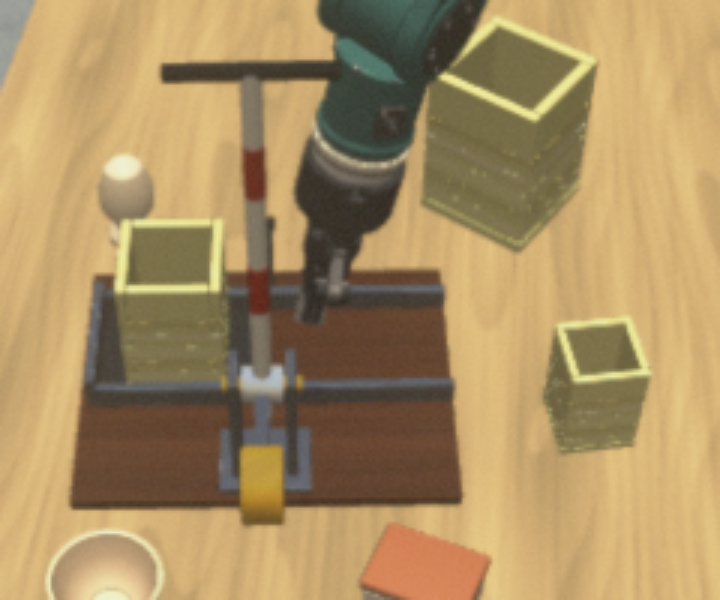

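The vase is upright at x≈71–73 mm, y≈1–2 mm, and the tool is clear of it. I'll back off and up, then do the final check.

{"api": "drive_tool", "payload": {"moves": [[0, 0, -40, -8, 0, 0, 0], [0, 0, -40, -8, 0, 0, 0], [0, 0, -20, -40, 0, 0, 0], [0, 0, -10, -50, 0, 0, 0], [0, 0, 0, -50, 0, 0, 0], [0, 0, 0, 0, 0, 0, 0], [0, 0, 0, 0, 0, 0, 0]]}}

```text
t: 16.65
position: [0.4728, -0.0696, 0.2046]
orientation: [1.987, 2.237, 0.237]
wrist_force: [0.4, -0.1, -0.5]
finger_gap: 0.0001
```

```bash
python3 v.py 15
python3 - <<'E'
from h import *
f=grab('side')
for l in ('egg','trinket_box','bowl','vase'):
    for d in r.look_for(l,'side')[:3]: print(l,round(d['conf'],2),w(f,d['at']).round(3))
E
```

```text
t 16.65 q [0.76, 0.42, -0.87, 2.29, 0.73, 0.45, 1.02] gap 0.0001
tcp lane [-1.744e+02 -1.000e-01  2.046e+02] tip lane [-1.697e+02 -1.000e-01  1.831e+02]
tool axes in lane (cols x,y,z)
 [[-0.    0.98  0.21]
 [ 1.    0.    0.  ]
 [-0.    0.21 -0.98]]
F [ 0.36 -0.09 -0.49]
side 443 ((72.79226684570312, 2.3985824584960938), (80.0098876953125, 85.31416320800781), 0.8522130250930786) 124.8476911072889
top 471 ((70.47817993164062, 0.6540298461914062), (80.98995208740234, 81.31657409667969), 0.2106480449438095) 126.70367969932221
egg 0.69 [0.503 0.187 0.045]
egg 0.6 [ 0.785 -0.172  0.064]
egg 0.43 [0.621 0.04  0.007]
trinket_box 0.88 [0.504 0.185 0.044]
bowl 0.58 [0.735 0.191 0.023]
vase 0.9 [ 0.718 -0.004  0.09 ]
vase 0.66 [ 0.485 -0.24   0.079]
vase 0.59 [0.382 0.014 0.058]
```

View pics/side15.png

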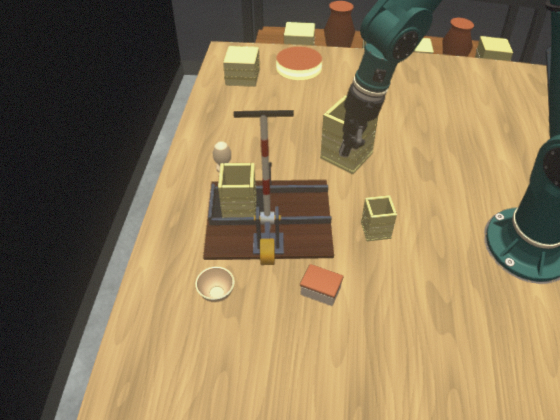

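The bar is upright with its handle at (263,113). The vase stands on the pad at (238,192), the bystander pieces are where they were, and the tool is clear of everything. I'm handing the job in.

```bash
python3 -c "
from h import *
print(r.sign_off())"
```

```text
the job is handed in; nothing more can be done
None
```

The guard bar is standing raised and the middle-sized vase is on the dark pad. I handed the job in at about 17 s of the 51 s allowed; it reported no verdict.

- **Guard bar:** I lifted it from below on the robot-side half of its handle, with closed fingers tilted 45°, until it went past balance and rose by itself. The handle is at pixel (263,113), matching the 1.5 rad prediction of (263.6,112.9). The tool stayed well clear of the counterweight.
- **Vase:** I pushed it low and upright along the lane, with a highest wrist reading of about 6–7 N. It stands at lane x ≈ 70–73 mm, y ≈ 1–2 mm, rim height about 125–127 mm, so it is wholly on the pad and not tilted.
- **Other pieces:** The egg, trinket box and bowl read within about 4 mm of their starting places. The arm was retracted and touching nothing.
- **Disagreements:** The two cameras differ by about 2 mm on the vase. In the last check the network also gave "egg" at the trinket box (0.69) and in empty space (0.43), and I discounted both from the picture. The first colour/depth check of the raised handle picked up the gripper instead, so I replaced it with the pixel check above.

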